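Check a lidded drawer insert under the bridge gauge

TASK

Press the proud lid of the smoky drawer insert gently down until it is fully shut, then check that the insert clears the drawer height: take it by its open tail and push it, lid end first, under the steel bridge bar until you feel it meet the sprung stop behind the bar, and keep it lightly pressed against the stop for about a second. Let go and leave it standing flat there with the whole lid past the bar; force nothing and do not disturb the other things on the cart.

Things in the scene. Friction and masses are not known exactly. Their poses are not given: they have to be found in the camera images.
- insert_center (a point): Drawer insert: dark smoky acrylic box, 190 long (its x) x 56 wide (y), walls 34 high, 4 thick, about 0.3 kg, loose on the cart top. This point: its centre, 17 mm above its underside. +x points to the lidded end, which goes first; z up. A pale lid covers the front, 10 to 95 mm ahead of this point; behind is the open tail. 40 mm high with the lid shut. Drags with 1 to 3 N when slid.
- insert_grip (a point): Point on the open tail where to grip the insert across its 56 mm width (fingers on the outer long walls): 75 mm behind insert_center, 24 mm above the underside. Same axes. Gripped here, the fingers stay in front of the bar to the end
- lid_seat (a point): On the insert, 52.5 mm ahead of insert_center: where the middle of the lid's top lies when shut, 40 mm above the cart top. The lid is a frosted pale plate 85 x 56 x 6. Press here, straight down
- lid (a joint): How far the tight press-in lid stands above shut, m: 0 = shut; starts 0.006 to 0.011. It slides straight down, takes about 6 N to move, stays where it is left and stops solidly at 0; more than 40 N on it breaks it
- gauge: Bridge gauge fixed to the cart: a square steel bar on two posts. Origin on the cart top below the bar's middle; +x is the direction to push the insert, y along the bar, z up. Free width between the posts 80 mm; behind the bar two rails 10 mm high, 80 mm apart, run along +x for 190 mm and carry a sprung stop. Over 20 N between the insert and any part of the gauge or stop damages it
- bar_under (a point): Middle of the bar's underside, 43 mm above the cart top: the shut insert passes with 3 mm to spare, a proud lid catches. The bar is 14 deep (gauge x), 12 high (top at 55 mm), 108 long
- stop_zone (a point): Middle of the zone, 118 mm beyond the gauge origin, in which the stop may be clamped. Its rubber pad (44 wide, 10 to 30 mm above the cart top) waits anywhere within 15 mm before or after this point along gauge x and is not measured: feel for it. insert_center is then 8 to 38 mm past the bar's middle. The pad yields 1 mm per 5 N, at most 8 mm; 4 to 12 N is a good light pressure
- cup: white ceramic cup, 72 mm across, 60 high; a bystander to leave alone; origin at the centre of its underside
- tamper: steel tamper standing on its 58 mm foot, 86 high; a bystander to leave alone; origin at the centre of its underside
- jug: mug-shaped steel milk jug with a side handle, 80 mm across, 95 high; a bystander to leave alone; origin at the centre of its underside
- canister: frosted canister with a steel cap, 90 mm across, 130 high; a bystander to leave alone; origin at the centre of its underside
- spoon: steel spoon lying flat, 150 long; a bystander to leave alone
- portafilter: portafilter, steel basket 68 mm across and 26 high with a black handle 125 mm long along its own -x; a bystander to leave alone
There are look-alikes about, which are no part of the job. There is more than one size of the gauge; the job needs the largest.

How it is judged:
On the way, in this order (a step that is already met when the one before it is completed fails the run):
1. the lid is pressed shut (within 2 mm) (value of joint lid below 0.002 m), for 0.2 s.
2. the shut insert, its whole lid past the bar, is kept pressed against the stop with at least 2.5 N for half a second (x of insert_center in the frame of gauge above 0.001 m and y of insert_center in the frame of gauge between -0.02 and 0.02 m and value of joint lid below 0.002 m and contact force between insert and gauge above 2.5 N), for 0.5 s.
At the end, for the whole second after the job is handed in: The insert rests flat on the cart top under the bar, within 20 mm of the middle of the opening, its lid shut to 2 mm and wholly past the bar (insert_center at least 1 mm past the bar's middle), still (x of insert_center in the frame of gauge above 0.001 m and y of insert_center in the frame of gauge between -0.02 and 0.02 m and value of joint lid below 0.002 m and angle between insert_center's own z axis and vertical below 0.05 rad and height (world z) of insert_center below 0.021 m and linear speed of insert below 0.01 m/s); the robot touches nothing.
It fails at once if more than 20 N between the insert and the gauge (bar, posts, rails or stop) (contact force between insert and gauge above 20 N).
It fails at once if the lid is pressed with more than 40 N (contact force between any of the arm, the fingers and lid above 40 N).
It fails at once if the cup, tamper, jug, canister, spoon or portafilter is moved more than 25 mm (distance of any of cup, tamper, jug, canister, spoon, portafilter from where it was at the start of the episode above 0.025 m).
It fails at once if the cup, tamper, jug or canister is tipped over (angle between any of cup, tamper, jug, canister's own z axis and vertical above 0.4 rad).
It also fails if it takes over 58 s, if anything falls off the work surface, if the arm or the gripper's body presses on something with over 40 N, if the wrist force passes 120 N, or if a joint passes its speed limit or range.

ROBOT

A 6-joint arm with a two-finger parallel gripper is mounted at the origin on the work surface. World frame = base frame: x ahead of the robot, y to its left, z up, the work surface at z = 0. Lengths are in m, angles in rad, forces in N, time in s.
With the tool pointing down it reaches from about 0.4 to 0.825 m from the base axis. Payload 7 kg.
Tool frame: the origin (TCP) lies on the mounting face of the last link; the fingertips stand 178 mm ahead of it and the grasp point (between the pads) lies 159 mm ahead of it; z points along the fingers, y is the direction in which the jaws open and shut (so a half turn about z gives the same grasp; the last joint's range is limited). The gripper opens to 88 mm and grips with 3 to 60 N. Pads are 19 mm wide; open, the fingers measure 130 mm over their backs; the gripper's body (78 mm by 193 mm) begins 47 mm behind the grasp point.
Start: joints at [-0.883, 0.359, 0.012, 0, -1.224, -0.288], TCP at [0.263, -0.622, 0.405] pointing down, gripper open.
Joint ranges: [-3.07, 3.07], [-1.43, 2.12], [-1.02, 1.25], [-3.03, 1.67], [-3.05, -0], [-3.03, 3.03]. Speed limits (rad/s): [2.39, 2.39, 3.01, 3.14, 3.14, 3.14].

INTERFACE

Orientations are given as [roll, pitch, yaw] about the fixed x, y, z axes, in that order (R = Rz(yaw) Ry(pitch) Rx(roll)).
In Python, from station import * gives the robot as it stands.
- The arm moves only by the tool arm_command, never from a script. Its argument "targets" is a list of rows, each a list of 3 entries, a list of its own where there are three numbers: the turn, a rotation vector about the world's x, y, z in rad, then the shift along the world's x, y, z in mm, then the closure, from 0 (fully open) to 1 (shut). In form: [[[wx, wy, wz], [tx, ty, tz], fingers], ...]. A call has 1 to 8 rows; each row shifts and turns the commanded pose from where the row before left it; what a row does not reach is not made up. A row lasts 1/10 s, in which the tool goes at most 50 mm and 8.59 degrees, less where a joint would pass 70% of its speed; a pose out of reach is approached as far as the arm can. A call with a gripper value outside its range is refused whole. The fingers move at their own pace and stop on an object; "squeeze" is the grip in N (left out, the last holds). Time passes only in rows, so rows that do not move let the fingers close. It gives the time, the measured TCP pose, the force and the opening at its end, in the units of the state.
- get_state(): the state, without advancing time (a new reading comes with each control period).
- grab_frame(name): name is "scene" or "side" or "wrist"; returns (picture, depth): 480x640x3 uint8, red, green, blue; 480x640 float32, m along the optical axis (not along the pixel's ray), 0 where there is no reading.
- camera_params(name): a dict with "mtx" (3x3 intrinsics, pixels), "eye" and "orientation" of the camera in the world. Camera axes: x right, y down, z forward; pixel columns grow to the right and rows downward; lengths in m; the calibration is good to about 2 mm. A picture is of the moment at which its call begins: read the wrist's pose just before it. camera_params takes no time and is no camera call; for the wrist camera it gives the pose at the moment of the call.
- job_done(): hands the job in, once; it reports no verdict.
The state is a dict: "t": time; "q": joint angles; "qd": joint speeds; "joint_efforts": joint torques, N m; "eef_pos": TCP position; "ee_rot": TCP orientation; "force": force on the tool from outside, world axes, zero at the start; "moment": the same for the moment, N m; "width": finger opening in m.
Only numpy, scipy, OpenCV 4.12 (cv2) and the standard library are available. Lean on these libraries where they do the work, as an engineer would, in place of code of your own. Each camera call takes 0.05 s, during which the arm holds its last target.

## Working session

There is one attempt and no reset: what is moved stays moved. The work goes in short steps, Python scripts to look and compute and a tool call to move; the robot and the scene stay as the last step left them, time stands still between calls to the robot, and variables do not carry over. Pictures are saved under pics/ and viewed, and the job is handed in when it is done.

Besides the shell and the picture viewer there is one more tool, called after "Emit:" by a JSON object that holds its "op" and its "data", one argument or row to a line. arm_command: Moves the arm, as the interface text tells. Its arguments: {"type":"object","properties":{"targets":{"type":"array"},"squeeze":{"type":"number"}},"required":["targets"]}

```bash
mkdir -p pics; ls
python3 - <<'E'
from station import *
import cv2, numpy as np
print(get_state())
for n in ("scene","side","wrist"):
    p,d=grab_frame(n); c=camera_params(n)
    cv2.imwrite(f"pics/{n}0.png",p[:,:,::-1]); np.savez(f"pics/{n}0.npz",p=p,d=d,mtx=c["mtx"],eye=c["eye"],o=c["orientation"])
    print(n,c)
E
```

```text
pics
{'t': 0.0, 'q': array([-8.82917610e-01,  3.59376073e-01,  1.10855754e-02, -3.81920568e-04,
       -1.22408130e+00, -2.88100834e-01]), 'qd': array([ 0.00060245, -0.00164389,  0.00041152,  0.00090927, -0.0020233 ,
       -0.00034293]), 'joint_efforts': array([ 7.48211664e-05, -5.82724750e+01,  2.93043673e+01,  6.99712202e+00,
        6.71414149e-03, -1.30416574e-04]), 'eef_pos': array([ 0.26265271, -0.62159773,  0.40373534]), 'ee_rot': array([ 3.13998010e+00, -1.03453593e-04, -2.74194475e+00]), 'force': array([-0.36271232,  0.15098467,  0.98404496]), 'moment': array([-0.02360269, -0.04639364, -0.01328205]), 'width': 0.0877999839217818}
scene {'mtx': array([[615.50993346,   0.        , 321.4887202 ],
       [  0.        , 615.50993346, 249.98379043],
       [  0.        ,   0.        ,   1.        ]]), 'eye': array([1.08852137, 0.88855358, 0.96407386]), 'orientation': array([-2.30216323,  0.01113576,  2.52247557])}
side {'mtx': array([[474.10428104,   0.        , 316.51037713],
       [  0.        , 474.10428104, 246.343749  ],
       [  0.        ,   0.        ,   1.        ]]), 'eye': array([0.12116193, 0.72688958, 0.92589828]), 'orientation': array([-2.3777123 , -0.00514305, -2.63427193])}
wrist {'mtx': array([[352.2787525 ,   0.        , 315.30845791],
       [  0.        , 352.2787525 , 236.071778  ],
       [  0.        ,   0.        ,   1.        ]]), 'eye': array([ 0.19717376, -0.64891628,  0.38402325]), 'orientation': array([ 2.87407207e+00, -3.20744098e-04,  1.97151578e+00])}
```

View pics/scene0.png

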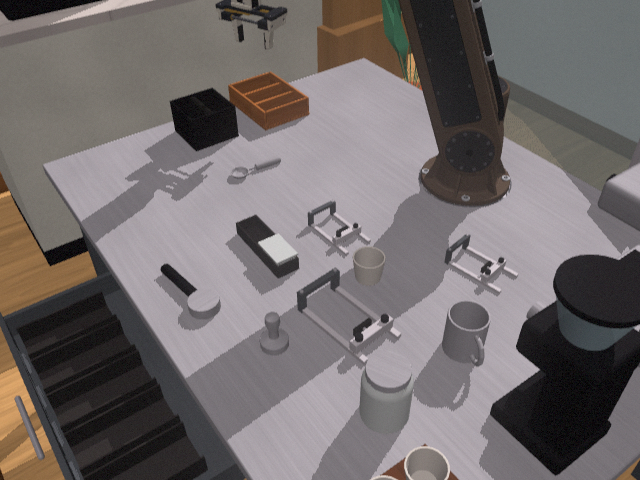

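View pics/side0.png

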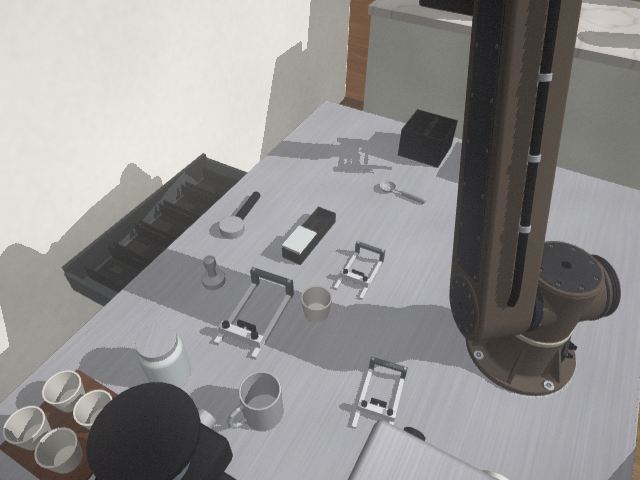

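View pics/wrist0.png

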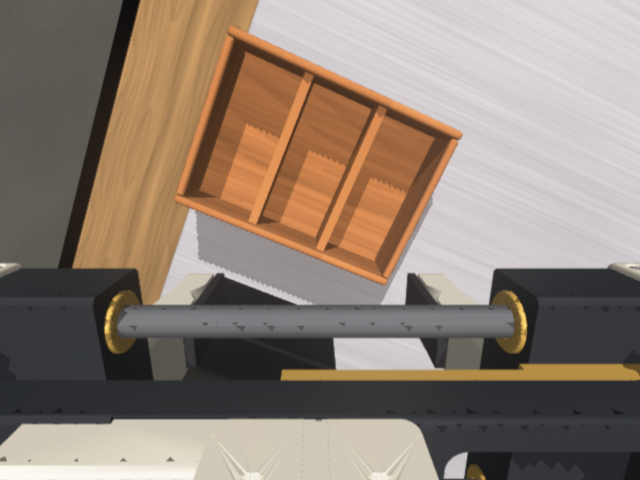

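The scene view shows the smoky insert at about (267,245) with its lid at the lower right. The largest gauge has its bar at about (319,290) and its stop at about (372,330). The smaller look-alike gauges are at (337,225) and (480,262). Next I'll zoom in to measure.

```bash
cat > h.py <<'E'
import numpy as np, cv2
from scipy.spatial.transform import Rotation as R
def load(f):
    z=np.load(f); return z["p"],z["d"],z["mtx"],z["eye"],R.from_euler("xyz",z["o"]).as_matrix()
def ray(px,z,cam):
    p,d,K,e,M=cam
    px=np.atleast_2d(px).astype(float)
    r=(M@np.linalg.inv(K)@np.c_[px,np.ones(len(px))].T).T
    return e+r*((z-e[2])/r[:,2])[:,None]
def cloud(cam):
    p,d,K,e,M=cam
    v,u=np.mgrid[:480,:640]
    r=np.stack([(u-K[0,2])/K[0,0],(v-K[1,2])/K[1,1],np.ones_like(u,float)],-1)*d[...,None]
    return r@M.T+e
def proj(P,cam):
    p,d,K,e,M=cam
    c=(np.atleast_2d(P)-e)@M; q=c@K.T; return q[:,:2]/q[:,2:]
E
python3 - <<'E'
from h import *
for n,(x0,x1,y0,y1) in dict(scene=(220,420,190,370),side=(200,360,190,360)).items():
    c=load(f"pics/{n}0.npz"); X=cloud(c)
    im=cv2.resize(c[0][y0:y1,x0:x1,::-1],None,fx=4 if n=="scene" else 3.5,fy=4 if n=="scene" else 3.5,interpolation=cv2.INTER_CUBIC)
    im=im[:600,:800]; cv2.imwrite(f"pics/{n}0z.png",im)
    pts=dict(scene=[(267,245),(277,247),(319,290),(372,330),(272,320),(369,265)],side=[(300,240),(272,280),(240,330)])[n]
    for u,v in pts: print(n,(u,v),X[v,u].round(3))
    # table plane check
    print(X[200:210,380:390].reshape(-1,3).mean(0))
E
```

```text
scene (267, 245) [ 0.594 -0.034  0.049]
scene (277, 247) [ 0.579 -0.017  0.047]
scene (319, 290) [ 0.553  0.11  -0.001]
scene (372, 330) [0.554 0.292 0.037]
scene (272, 320) [0.72  0.192 0.085]
scene (369, 265) [0.423 0.121 0.009]
[ 0.24440021 -0.03791065  0.00141081]
side (300, 240) [ 0.574 -0.008  0.049]
side (272, 280) [0.565 0.139 0.047]
side (240, 330) [0.554 0.288 0.036]
[ 4.55856201e-01 -2.98882521e-01  1.31348221e-04]
```

View pics/scene0z.png

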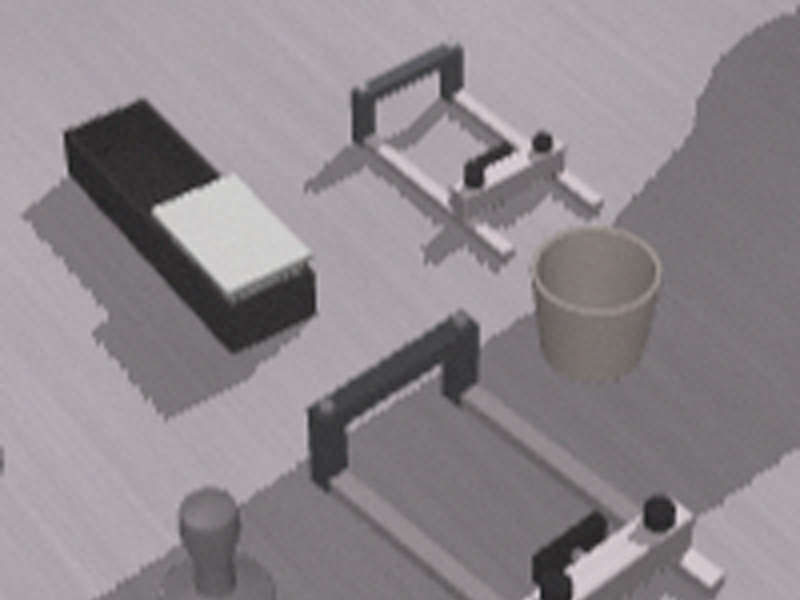

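View pics/side0z.png

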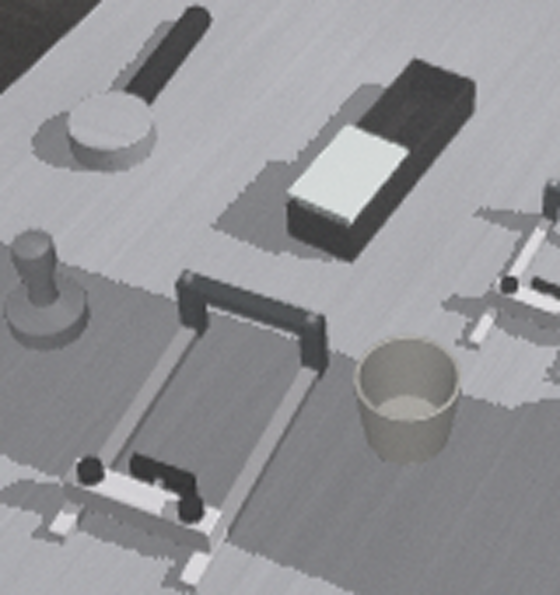

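```bash
cat > meas.py <<'E'
from h import *
def lidins(c,lo=(0.40,-0.25),hi=(0.75,0.1)):
    X=cloud(c); p=c[0].astype(int)
    reg=(X[...,0]>lo[0])&(X[...,0]<hi[0])&(X[...,1]>lo[1])&(X[...,1]<hi[1])
    m=reg&(X[...,2]>0.038)&(X[...,2]<0.06)&(p.min(-1)>150)
    m=cv2.morphologyEx(m.astype(np.uint8),cv2.MORPH_OPEN,np.ones((3,3)))
    n,l,s,_=cv2.connectedComponentsWithStats(m); i=1+s[1:,4].argmax(); m=l==i
    z=np.median(X[m][:,2])
    cs,_=cv2.findContours(m.astype(np.uint8),cv2.RETR_EXTERNAL,cv2.CHAIN_APPROX_NONE)
    P=ray(cs[0][:,0,:],z,c)
    print("lid z",z,"rect",cv2.minAreaRect((P[:,:2]*1000).astype(np.float32)))
    return m
def bar(c):
    X=cloud(c); p=c[0].astype(int)
    m=(X[...,2]>0.045)&(X[...,2]<0.062)&(abs(X[...,0]-.56)<.1)&(abs(X[...,1]-.13)<.06)&(p.max(-1)<110)
    m=cv2.morphologyEx(m.astype(np.uint8),cv2.MORPH_OPEN,np.ones((2,2)))
    n,l,s,_=cv2.connectedComponentsWithStats(m); i=1+s[1:,4].argmax(); m=l==i
    z=np.percentile(X[m][:,2],[10,50,90])
    print("bar",m.sum(),z,"rect",cv2.minAreaRect((X[m][:,:2]*1000).astype(np.float32)))
    return m
if __name__=="__main__":
  for n in ("scene","side"):
    c=load(f"pics/{n}0.npz"); print(n); lidins(c); bar(c)
    X=cloud(c); p=c[0].astype(int)
    m=(p.max(-1)<85)&(X[...,2]>.026)&(X[...,2]<.06)&(X[...,0]>.45)&(X[...,0]<.75)&(X[...,1]>-.2)&(X[...,1]<.07)
    # whole insert top region points incl. lid
    P=X[(X[...,2]>.028)&(X[...,2]<.06)&(X[...,0]>.5)&(X[...,0]<.75)&(X[...,1]>-.2)&(X[...,1]<.07)]
    print("ins",len(P),cv2.minAreaRect((P[:,:2]*1000).astype(np.float32)), P.min(0),P.max(0))
    # stop: bright block
    Q=(X[...,2]>.012)&(X[...,2]<.06)&(abs(X[...,0]-.555)<.08)&(abs(X[...,1]-.27)<.06)
    print("stop",cv2.minAreaRect((X[Q][:,:2]*1000).astype(np.float32)))
E
python3 meas.py
```

```text
scene
lid z 0.048675783579191334 rect ((579.8914184570312, -13.84292984008789), (85.25048828125, 55.52587890625), 89.30511474609375)
bar 345 [0.03506048 0.05268605 0.05708635] rect ((820.007080078125, 464.1044006347656), (1000.7814331054688, 86.39598083496094), 52.74778747558594)
ins 1124 ((647.7955322265625, -68.42232513427734), (196.25949096679688, 198.6912078857422), 88.48797607421875) [ 0.54649884 -0.16486639  0.02802058] [0.74945638 0.03178171 0.05555278]
stop ((556.4600219726562, 264.2984313964844), (108.01109313964844, 117.72605895996094), 5.950107574462891)
side
lid z 0.048143517515919 rect ((578.453857421875, -13.25949478149414), (83.9779281616211, 57.22095489501953), 88.78118133544922)
bar 287 [0.04463915 0.05390467 0.0572387 ] rect ((378.88934326171875, 424.784423828125), (101.1475830078125, 787.7391967773438), 33.150779724121094)
ins 840 ((648.1429443359375, -66.83405303955078), (193.19825744628906, 199.5421142578125), 88.57888793945312) [ 0.54773859 -0.16175665  0.02800938] [0.7497384  0.03208484 0.05231949]
stop ((555.0530395507812, 264.9188537597656), (107.73467254638672, 119.1907730102539), 5.6830949783325195)
```

Run:
```python
from h import *
for n in ("scene","side"):
    c=load(f"pics/{n}0.npz"); X=cloud(c); p=c[0].astype(int)
    def rep(tag,m,z=None):
        P=X[m][:,:2]*1000
        if z is not None: P=ray(np.argwhere(m)[:,::-1],z,c)[:,:2]*1000
        r=cv2.minAreaRect(P.astype(np.float32)); print(n,tag,m.sum(),np.round(r[0],1),np.round(r[1],1),round(r[2],2))
    box=(abs(X[...,0]-.56)<.08)&(abs(X[...,1]-.13)<.06)
    rep("bartop",box&(X[...,2]>.050)&(X[...,2]<.06))
    rep("bartop ray",box&(X[...,2]>.0525)&(X[...,2]<.06),.055)
    ins=(abs(X[...,0]-.578)<.06)&(abs(X[...,1]+.066)<.125)&(X[...,2]<.06)
    for h in (.01,.02,.03): rep("ins>%g"%h,ins&(X[...,2]>h))
    # rails/others
    L=(abs(X[...,0]-.555)<.08)&(abs(X[...,1]-.2)<.045)&(X[...,2]>.005)&(X[...,2]<.02)
    P=X[L]*1000
    for s in (P[P[:,0]<553],P[P[:,0]>553]):
        vx=cv2.fitLine(s[:,:2].astype(np.float32),cv2.DIST_HUBER,0,.01,.01).ravel(); print(n,"rail",len(s),vx.round(3),np.degrees(np.arctan2(vx[1],vx[0])))
    D=(abs(X[...,0]-.555)<.04)&(abs(X[...,1]-.26)<.03)&(p.max(-1)<60)&(X[...,2]>.015)
    rep("pad dark",D)
    for nm,cx,cy,h in (("tamper",.72,.192,.12),("cup",.423,.121,.08)):
        rep(nm,(abs(X[...,0]-cx)<.06)&(abs(X[...,1]-cy)<.06)&(X[...,2]>.015))
```

```text
scene bartop 331 [570.1 133.4] [112.3  20.4] 7.26
scene bartop ray 286 [571.  133.7] [111.3  18.9] 6.51
scene ins>0.01 1630 [578.4 -66.8] [197.4  60.5] 88.74
scene ins>0.02 1339 [578.3 -66.6] [196.2  60.5] 88.77
scene ins>0.03 1053 [578.3 -66.6] [196.2  60.5] 88.77
scene rail 257 [ 1.20000e-01 -9.93000e-01  5.17652e+02  1.99481e+02] -83.07951
scene rail 265 [ 1.16000e-01 -9.93000e-01  6.11318e+02  2.00411e+02] -83.313965
scene pad dark 159 [554.7 274.2] [31.3 78.8] 89.84
scene tamper 755 [715.4 184.7] [56.3 55.9] 58.9
scene cup 914 [442.6 141.5] [73.6 70.1] 45.64
side bartop 259 [571.  134.8] [109.6  17.3] 7.4
side bartop ray 227 [570.7 135.3] [109.  17.] 6.21
side ins>0.01 1208 [578.6 -65. ] [193.2  60. ] 88.84
side ins>0.02 1018 [578.6 -65. ] [193.2  60. ] 88.84
side ins>0.03 798 [578.6 -65. ] [193.2  60. ] 88.84
side rail 198 [ 1.08000e-01 -9.94000e-01  5.15001e+02  2.01724e+02] -83.79158
side rail 180 [ 1.29000e-01 -9.92000e-01  6.09476e+02  2.01601e+02] -82.56619
side pad dark 35 [554.3 265.7] [42.3  7.4] 4.91
side tamper 479 [711.8 185. ] [57.3 56. ] 54.55
side cup 721 [442.2 142.3] [69.  72.1] 30.48
```

Measured so far:
- **Insert:** centre about (0.5785, -0.066), yaw 88.9°.
- **Lid:** centre about (0.579, -0.0135), roughly 8.5 mm proud.
- **Gauge:** origin about (0.571, 0.134), +x at yaw about 96.7°.

I'll move above the lid with the fingers closed.

Emit:
{"op": "arm_command", "data": {
  "targets": [
    [[0,0,0.072],[19.8,38,0],1],
    [[0,0,0.072],[19.8,38,0],1],
    [[0,0,0.072],[19.8,38,0],1],
    [[0,0,0.072],[19.8,38,0],1],
    [[0,0,0.072],[19.8,38,0],1],
    [[0,0,0.072],[19.8,38,0],1],
    [[0,0,0.072],[19.8,38,0],1],
    [[0,0,0.072],[19.8,38,0],1]
  ],
  "squeeze": 20
}}

```text
t: 0.95
eef_pos: [0.4215, -0.3161, 0.4046]
ee_rot: [3.142, 0.0, -2.163]
force: [0.2, 0.0, 0.3]
width: 0.0293
```

Emit:
{"op": "arm_command", "data": {
  "targets": [
    [[0,0,0.072],[19.8,38,0],1],
    [[0,0,0.072],[19.8,38,0],1],
    [[0,0,0.072],[19.8,38,0],1],
    [[0,0,0.072],[19.8,38,0],1],
    [[0,0,0.072],[19.8,38,0],1],
    [[0,0,0.072],[19.8,38,0],1],
    [[0,0,0.072],[19.8,38,0],1],
    [[0,0,0.072],[19.8,38,0],1]
  ]
}}

```text
t: 1.75
eef_pos: [0.5799, -0.012, 0.4046]
ee_rot: [3.141, 0.0, -1.587]
force: [-0.0, -1.4, -0.0]
width: 0.0006
```

Emit:
{"op": "arm_command", "data": {
  "targets": [
    [[0,0,0],[0,0,-30],1],
    [[0,0,0],[0,0,-40],1],
    [[0,0,0],[0,0,-40],1],
    [[0,0,0],[0,0,-20],1],
    [[0,0,0],[0,0,0],1],
    [[0,0,0],[0,0,0],1]
  ]
}}

```text
t: 2.35
eef_pos: [0.5799, -0.0137, 0.2751]
ee_rot: [3.141, -0.001, -1.589]
force: [-0.5, -0.8, 0.4]
width: 0.0004
```

```bash
cat > snap.py <<'E'
import sys
from station import *
import numpy as np, cv2
def snap(names,tag):
    for n in names:
        c=camera_params(n); p,d=grab_frame(n)
        cv2.imwrite(f"pics/{n}{tag}.png",p[:,:,::-1]); np.savez(f"pics/{n}{tag}.npz",p=p,d=d,mtx=c["mtx"],eye=c["eye"],o=c["orientation"])
E
python3 -c "
from snap import *
print(get_state()); snap(['side','wrist'],'1')"
```

```text
{'t': 2.35, 'q': array([ 3.13460733e-01,  3.20620957e-01, -3.68590118e-01,  5.37599824e-04,
       -8.81955853e-01, -3.32471975e-01]), 'qd': array([-0.00066588, -0.02473229,  0.02108384,  0.00309114, -0.00076693,
       -0.00181364]), 'joint_efforts': array([-2.35454994e-02, -4.79690659e+01,  2.27323723e+01,  5.40763691e+00,
        3.99278314e-02, -2.85075861e-03]), 'eef_pos': array([ 0.579867  , -0.01374945,  0.27506455]), 'ee_rot': array([ 3.14137769e+00, -5.13151512e-04, -1.58946572e+00]), 'force': array([-0.47623081, -0.83265269,  0.3552607 ]), 'moment': array([0.02133224, 0.02966349, 0.03685658]), 'width': 0.00035270049058536395}
```

View pics/side1.png

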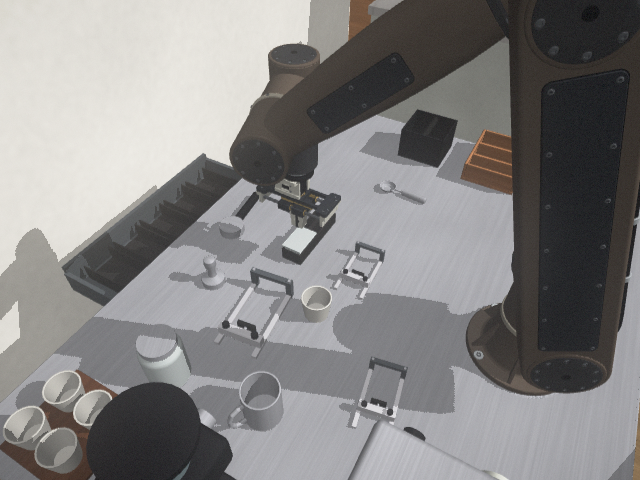

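View pics/wrist1.png

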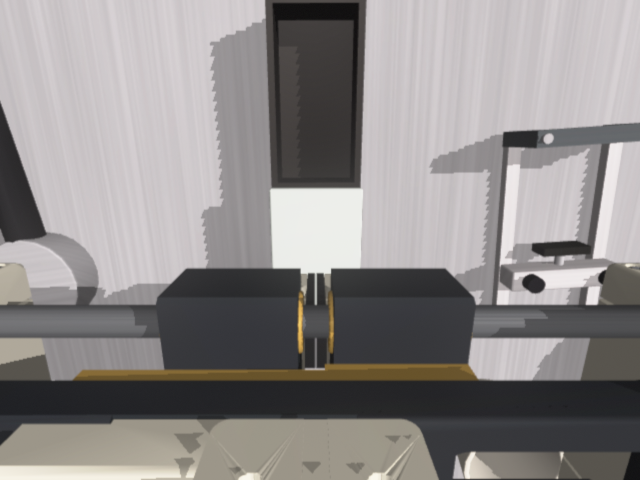

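The wrist view shows the insert (columns 270–362) centred on the tool axis (column 315) and parallel to it. The closed fingertips are over the lid, so I'll descend and feel for contact.

Emit:
{"op": "arm_command", "data": {
  "targets": [
    [[0,0,0],[0,0,-20],1],
    [[0,0,0],[0,0,-15],1],
    [[0,0,0],[0,0,-7],1],
    [[0,0,0],[0,0,0],1],
    [[0,0,0],[0,0,0],1],
    [[0,0,0],[0,0,0],1]
  ]
}}

```text
t: 3.05
eef_pos: [0.58, -0.0137, 0.2338]
ee_rot: [-3.14, 0.0, -1.59]
force: [-0.4, -1.0, 0.7]
width: 0.0004
```

Emit:
{"op": "arm_command", "data": {
  "targets": [
    [[0,0,0],[0,0,-2],1],
    [[0,0,0],[0,0,-2],1],
    [[0,0,0],[0,0,-2],1],
    [[0,0,0],[0,0,0],1],
    [[0,0,0],[0,0,0],1]
  ]
}}

```text
t: 3.55
eef_pos: [0.5795, -0.0138, 0.2265]
ee_rot: [3.141, -0.0, -1.59]
force: [-0.4, 1.0, -0.4]
width: 0.0003
```

Emit:
{"op": "arm_command", "data": {
  "targets": [
    [[0,0,0],[0,0,-1],1],
    [[0,0,0],[0,0,-1],1],
    [[0,0,0],[0,0,-1],1],
    [[0,0,0],[0,0,0],1]
  ]
}}

```text
t: 3.95
eef_pos: [0.5796, -0.0137, 0.224]
ee_rot: [-3.141, -0.0, -1.59]
force: [-0.8, -0.5, 4.4]
width: 0.0002
```

Emit:
{"op": "arm_command", "data": {
  "targets": [
    [[0,0,0],[0,0,-1],1],
    [[0,0,0],[0,0,-1],1],
    [[0,0,0],[0,0,0],1]
  ]
}}

```text
t: 4.25
eef_pos: [0.5796, -0.0138, 0.222]
ee_rot: [-3.141, -0.0, -1.59]
force: [-0.6, 0.1, 4.9]
width: 0.0004
```

Emit:
{"op": "arm_command", "data": {
  "targets": [
    [[0,0,0],[0,0,-1],1],
    [[0,0,0],[0,0,-1],1],
    [[0,0,0],[0,0,0],1]
  ]
}}

```text
t: 4.55
eef_pos: [0.5796, -0.0137, 0.2199]
ee_rot: [-3.141, 0.0, -1.59]
force: [-1.6, 0.0, 3.4]
width: 0.0005
```

Emit:
{"op": "arm_command", "data": {
  "targets": [
    [[0,0,0],[0,0,-1],1],
    [[0,0,0],[0,0,0],1]
  ]
}}

```text
t: 4.75
eef_pos: [0.5796, -0.0137, 0.2189]
ee_rot: [-3.141, -0.0, -1.59]
force: [-0.3, 0.2, 4.9]
width: 0.0002
```

Emit:
{"op": "arm_command", "data": {
  "targets": [
    [[0,0,0],[0,0,-0.5],1],
    [[0,0,0],[0,0,0],1]
  ]
}}

```text
t: 4.95
eef_pos: [0.5796, -0.0137, 0.2184]
ee_rot: [-3.141, 0.0, -1.59]
force: [-2.1, -0.3, 4.9]
width: 0.0003
```

Emit:
{"op": "arm_command", "data": {
  "targets": [
    [[0,0,0],[0,0,-0.5],1],
    [[0,0,0],[0,0,0],1]
  ]
}}

```text
t: 5.15
eef_pos: [0.5796, -0.0137, 0.2184]
ee_rot: [-3.141, -0.0, -1.59]
force: [-3.1, -0.0, 8.8]
width: 0.0003
```

Emit:
{"op": "arm_command", "data": {
  "targets": [
    [[0,0,0],[0,0,-0.3],1],
    [[0,0,0],[0,0,0],1]
  ]
}}

```text
t: 5.35
eef_pos: [0.5796, -0.0137, 0.2183]
ee_rot: [-3.141, -0.0, -1.589]
force: [-4.3, 0.8, 11.7]
width: 0.0003
```

The lid bottomed out: the tip is at 40.3 mm and the force has risen to 11.7 N without further travel. I'll hold briefly, then lift and look.

Emit:
{"op": "arm_command", "data": {
  "targets": [
    [[0,0,0],[0,0,0],1],
    [[0,0,0],[0,0,0],1],
    [[0,0,0],[0,0,0],1],
    [[0,0,0],[0,0,10],1],
    [[0,0,0],[0,-10,20],0.5],
    [[0,0,0],[-0.5,-37,20],0],
    [[0,0,0],[-1,-40,20],0],
    [[0,0,0],[-1,-40,10],0]
  ]
}}

```text
t: 6.15
eef_pos: [0.5774, -0.1418, 0.2996]
ee_rot: [-3.139, -0.0, -1.588]
force: [1.2, 0.2, -0.0]
width: 0.027
```

Emit:
{"op": "arm_command", "data": {
  "targets": [
    [[0,0,0],[0,0,0],0],
    [[0,0,0],[0,0,0],0],
    [[0,0,0],[0,0,0],0],
    [[0,0,0],[0,0,0],0]
  ]
}}

```text
t: 6.55
eef_pos: [0.577, -0.1399, 0.2969]
ee_rot: [3.141, 0.0, -1.589]
force: [-0.2, 0.0, 1.0]
width: 0.0589
```

Run:
```python
from snap import *
print(get_state()); snap(['side','scene','wrist'],'2')
from h import *
for n in ('side','scene'):
    c=load(f"pics/{n}2.npz"); X=cloud(c);p=c[0].astype(int)
    m=(p.min(-1)>140)&(abs(X[...,0]-.579)<.035)&(abs(X[...,1]+.0135)<.05)&(X[...,2]>.03)
    print(n,m.sum(),np.median(X[m][:,2]),cv2.minAreaRect((X[m][:,:2]*1000).astype(np.float32)))
c=load("pics/scene0.npz"); X=cloud(c)
m=(abs(X[...,0]-.7)<.08)&(abs(X[...,1]+.02)<.2)&(X[...,2]>.01)&(X[...,0]>.63)
print("pf",X[m].min(0),X[m].max(0))
```

```text
{'t': 6.55, 'q': array([ 9.10294764e-02,  3.17348660e-01, -3.13541349e-01, -1.48538127e-04,
       -9.40685893e-01, -1.08848835e-01]), 'qd': array([ 0.00499933,  0.00250458,  0.00011631,  0.00249269, -0.00020132,
        0.00124559]), 'joint_efforts': array([-4.37589604e-01, -5.10733294e+01,  2.52322251e+01,  6.01826638e+00,
        2.11200648e-02, -5.85580710e-03]), 'eef_pos': array([ 0.57702081, -0.13990185,  0.29693502]), 'ee_rot': array([ 3.14080466e+00,  3.45461367e-05, -1.58870327e+00]), 'force': array([-0.16990603,  0.04277754,  0.97205668]), 'moment': array([0.03622421, 0.13992399, 0.03370747]), 'width': 0.0589043596665662}
side 520 0.04046689736561032 ((579.8775634765625, -16.939956665039062), (92.62149047851562, 59.424198150634766), 89.97015380859375)
scene 658 0.04134407898689657 ((577.4374389648438, -15.588428497314453), (61.86500549316406, 91.69525146484375), 1.164535641670227)
pf [ 0.68660316 -0.05532706  0.01007197] [0.77992633 0.17992658 0.0890181 ]
```

View pics/wrist2.png

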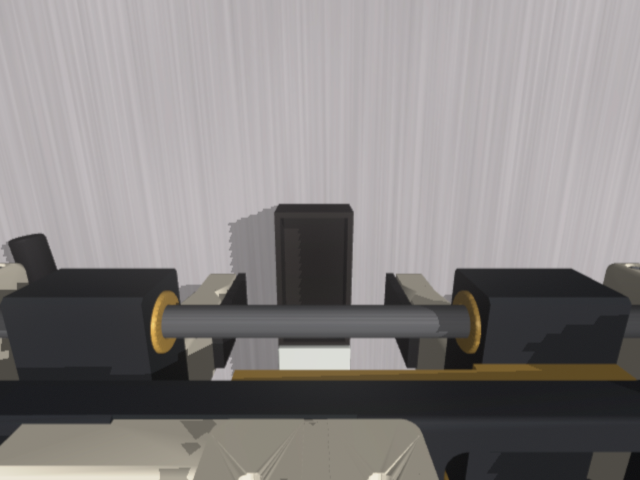

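View pics/scene2.png

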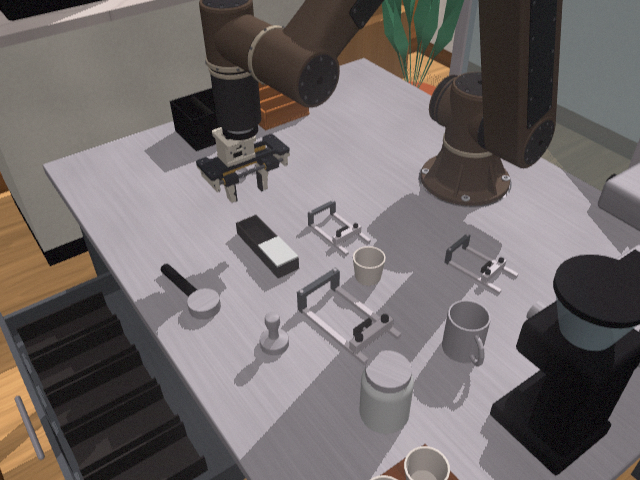

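The lid top now reads about 40.5–41 mm, so it is shut. The insert has not moved, and the tail sits centred between the jaws at wrist column 315. I'll descend to grip.

Emit:
{"op": "arm_command", "data": {
  "targets": [
    [[0,0,0],[0,0,-10],0],
    [[0,0,0],[0,0,-15],0],
    [[0,0,0],[0,-1,-20],0],
    [[0,0,0],[0,0,-20],0],
    [[0,0,0],[0,0,-20],0],
    [[0,0,0],[0,0,-18],0],
    [[0,0,0],[0,0,-10],0],
    [[0,0,0],[0,0,-1],0]
  ]
}}

```text
t: 7.5
eef_pos: [0.5764, -0.1416, 0.1816]
ee_rot: [3.139, -0.0, -1.59]
force: [-0.3, 1.3, 0.7]
width: 0.0877
```

Emit:
{"op": "arm_command", "data": {
  "targets": [
    [[0,0,0],[0,0,0],0.2],
    [[0,0,0],[0,0,0],0.4],
    [[0,0,0],[0,0,0],0.6],
    [[0,0,0],[0,0,0],0.6],
    [[0,0,0],[0,0,0],0.6],
    [[0,0,0],[0,0,0],0.6]
  ],
  "squeeze": 15
}}

```text
t: 8.1
eef_pos: [0.5773, -0.1418, 0.184]
ee_rot: [-3.141, -0.0, -1.59]
force: [-1.3, -0.3, 4.1]
width: 0.0559
```

Emit:
{"op": "arm_command", "data": {
  "targets": [
    [[0,0,0.017],[2.2,9,0],0.6],
    [[0,0,0.017],[2.2,9,0],0.6],
    [[0,0,0.017],[2.2,9,0],0.6],
    [[0,0,0.017],[2.2,9,0],0.6],
    [[0,0,0.017],[2.2,9,0],0.6],
    [[0,0,0.017],[2.2,9,0],0.6],
    [[0,0,0.017],[2.2,9,0],0.6],
    [[0,0,0.017],[2.2,9,0],0.6]
  ]
}}

```text
t: 8.9
eef_pos: [0.595, -0.0695, 0.184]
ee_rot: [-3.141, -0.001, -1.452]
force: [0.3, -5.6, 6.1]
width: 0.0557
```

Emit:
{"op": "arm_command", "data": {
  "targets": [
    [[0,0,0],[0,0,0],0.6],
    [[0,0,0],[0,0,0],0.6],
    [[0,0,0],[0,0,0],0.6]
  ]
}}

```text
t: 9.2
eef_pos: [0.5952, -0.0686, 0.184]
ee_rot: [-3.14, 0.0, -1.452]
force: [-0.9, 2.4, 5.9]
width: 0.0559
```

Run:
```python
from snap import *
print(get_state()['force']); snap(['side','scene'],'3')
from h import *
for n in ('side','scene'):
    c=load(f"pics/{n}3.npz"); X=cloud(c);p=c[0].astype(int)
    m=(p.min(-1)>120)&(abs(X[...,0]-.585)<.07)&(abs(X[...,1]-.05)<.07)&(X[...,2]>.03)&(X[...,2]<.05)
    m=cv2.morphologyEx(m.astype(np.uint8),cv2.MORPH_OPEN,np.ones((3,3)))>0
    P=ray(np.argwhere(m)[:,::-1],.040,c)
    print(n,m.sum(),np.median(X[m][:,2]),cv2.minAreaRect((P[:,:2]*1000).astype(np.float32)))
    x0,x1,y0,y1=(200,400,190,340) if n=="side" else (220,420,200,350)
    cv2.imwrite(f"pics/{n}3z.png",cv2.resize(c[0][y0:y1,x0:x1,::-1],None,fx=4,fy=4,interpolation=cv2.INTER_CUBIC))
    # bar corners and rail inner edges
    box=(abs(X[...,0]-.57)<.08)&(abs(X[...,1]-.135)<.03)&(X[...,2]>.0525)&(X[...,2]<.06)&(p.max(-1)<110)
    P=ray(np.argwhere(box)[:,::-1],.055,c); print("bar",cv2.minAreaRect((P[:,:2]*1000).astype(np.float32)))
```

```text
[-0.88119081  2.3948325   5.8848205 ]
side 548 0.04043524423599659 ((579.0848388671875, 59.23530578613281), (56.79679489135742, 84.75830841064453), 6.022643089294434)
bar ((570.517578125, 135.6201171875), (106.20547485351562, 17.704776763916016), 6.212699890136719)
scene 723 0.040910142811902195 ((579.8106689453125, 58.045265197753906), (57.52373504638672, 87.39105987548828), 6.437382221221924)
bar ((572.8109741210938, 133.03123474121094), (107.27957916259766, 17.809846878051758), 6.838279724121094)
```

View pics/scene3z.png

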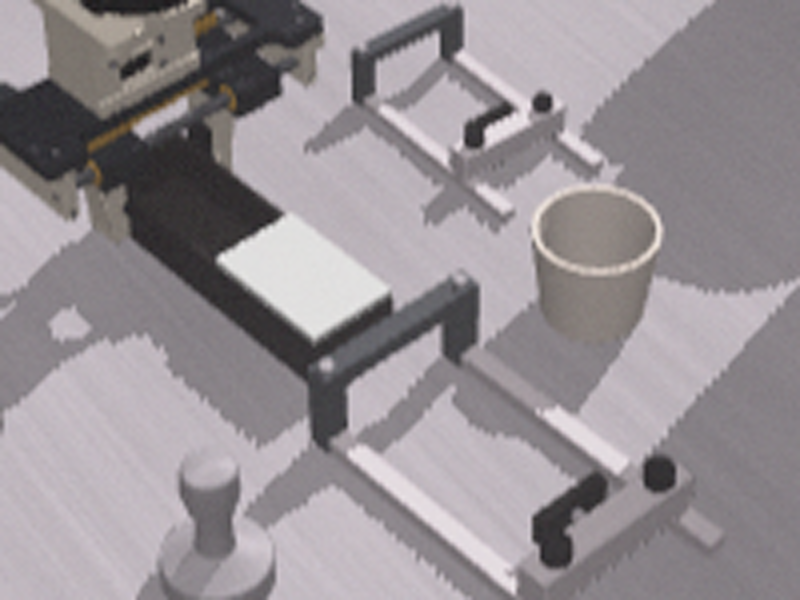

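View pics/side3z.png

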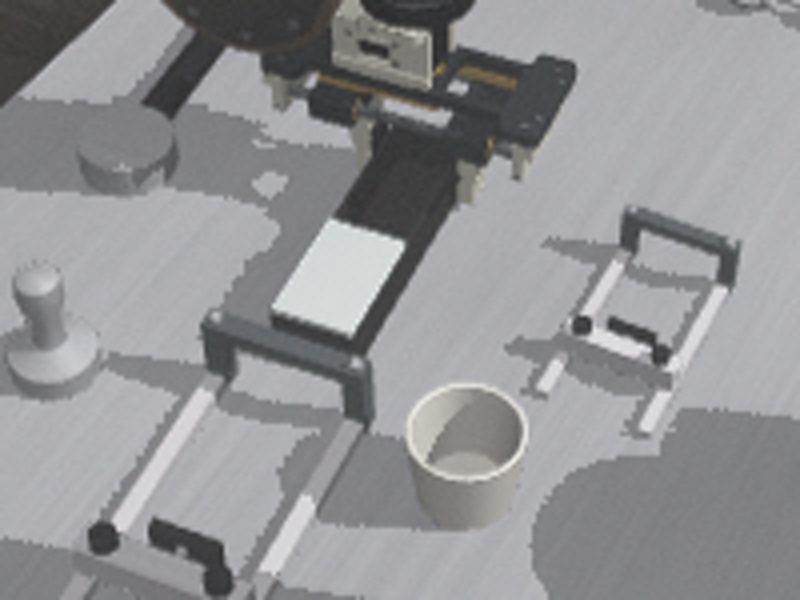

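The insert is in line with the gauge to within 1 mm and 0.5°, with its lid end just short of the bar at (350,340) in the scene zoom. The lid is still shut. I'll ease the slight downward load and slide it in slowly.

Emit:
{"op": "arm_command", "data": {
  "targets": [
    [[0,0,0],[-0.5,4,0.3],0.6],
    [[0,0,0],[-0.5,4,0],0.6],
    [[0,0,0],[-0.5,4,0],0.6],
    [[0,0,0],[-0.5,4,0],0.6],
    [[0,0,0],[-0.5,4,0],0.6]
  ]
}}

```text
t: 9.8
eef_pos: [0.5923, -0.0496, 0.184]
ee_rot: [-3.141, -0.0, -1.454]
force: [0.4, -5.8, 4.8]
width: 0.0558
```

Emit:
{"op": "arm_command", "data": {
  "targets": [
    [[0,0,0],[-0.5,4,0],0.6],
    [[0,0,0],[-0.5,4,0],0.6],
    [[0,0,0],[-0.5,4,0],0.6]
  ]
}}

```text
t: 10.1
eef_pos: [0.5907, -0.0376, 0.184]
ee_rot: [-3.141, -0.0, -1.454]
force: [1.1, -5.5, 4.8]
width: 0.0562
```

Emit:
{"op": "arm_command", "data": {
  "targets": [
    [[0,0,0],[-0.5,4,0],0.6],
    [[0,0,0],[-0.5,4,0],0.6],
    [[0,0,0],[-0.5,4,0],0.6]
  ]
}}

```text
t: 10.4
eef_pos: [0.5892, -0.0256, 0.184]
ee_rot: [-3.141, -0.0, -1.454]
force: [0.4, -4.6, 5.8]
width: 0.0558
```

Emit:
{"op": "arm_command", "data": {
  "targets": [
    [[0,0,0],[-0.6,5,0.2],0.6],
    [[0,0,0],[-0.6,5,0],0.6],
    [[0,0,0],[-0.6,5,0],0.6],
    [[0,0,0],[-0.6,5,0],0.6],
    [[0,0,0],[-0.6,5,0],0.6]
  ]
}}

```text
t: 10.9
eef_pos: [0.5861, -0.0004, 0.1839]
ee_rot: [3.142, -0.0, -1.454]
force: [0.6, -5.1, 5.1]
width: 0.0558
```

Emit:
{"op": "arm_command", "data": {
  "targets": [
    [[0,0,0],[-0.6,5,0],0.6],
    [[0,0,0],[-0.6,5,0],0.6],
    [[0,0,0],[-0.6,5,0],0.6],
    [[0,0,0],[-0.6,5,0],0.6],
    [[0,0,0],[-0.6,5,0],0.6]
  ]
}}

```text
t: 11.4
eef_pos: [0.583, 0.0245, 0.184]
ee_rot: [3.141, -0.0, -1.454]
force: [0.4, -4.2, 5.3]
width: 0.056
```

Emit:
{"op": "arm_command", "data": {
  "targets": [
    [[0,0,0],[-0.6,5,0],0.6],
    [[0,0,0],[-0.6,5,0],0.6],
    [[0,0,0],[-0.6,5,0],0.6],
    [[0,0,0],[-0.6,5,0],0.6],
    [[0,0,0],[-0.6,5,0],0.6]
  ]
}}

```text
t: 11.9
eef_pos: [0.5799, 0.0495, 0.184]
ee_rot: [3.141, -0.0, -1.454]
force: [2.0, -5.8, 6.2]
width: 0.0561
```

Run:
```python
from snap import *
print(get_state()['force']); snap(['side','scene'],'4')
from h import *
gx=np.array([-.1167,.9932]);gy=np.array([-.9932,-.1167]);g=np.array([.5715,.134])
for n in ('side','scene'):
    c=load(f"pics/{n}4.npz"); X=cloud(c);p=c[0].astype(int)
    q=(X[...,:2]-g); a=q@gx; b=q@gy
    x0,x1,y0,y1=(200,400,190,340) if n=="side" else (220,420,200,350)
    cv2.imwrite(f"pics/{n}4z.png",cv2.resize(c[0][y0:y1,x0:x1,::-1],None,fx=4,fy=4,interpolation=cv2.INTER_CUBIC))
    m=(p.min(-1)>110)&(abs(b)<.04)&(a<.12)&(a>.01)&(X[...,2]>.033)&(X[...,2]<.05)
    P=ray(np.argwhere(m)[:,::-1],.04,c)[:,:2]-g
    print(n,m.sum(),"lid a",(P@gx).min(),(P@gx).max(),"b",(P@gy).min(),(P@gy).max(),"z",np.median(X[m][:,2]))
```

```text
[ 1.97375307 -5.83466798  6.22075186]
side 625 lid a 0.00830897648838045 0.0873606848729057 b -0.026299276956704105 0.030475268159348867 z 0.0404397788341081
scene 763 lid a 0.007656973880340505 0.08687529822110794 b -0.02744933497164981 0.03050247574134763 z 0.040870577860380064
```

View pics/scene4z.png

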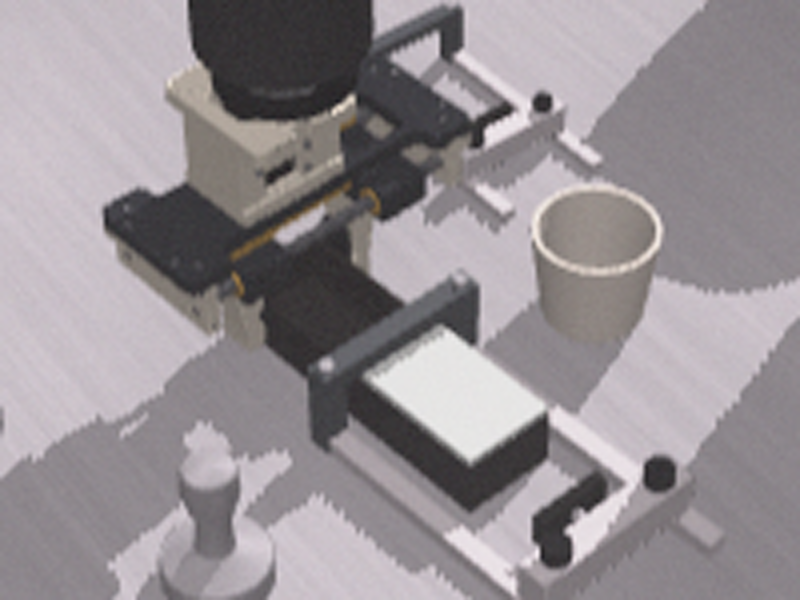

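View pics/side4z.png

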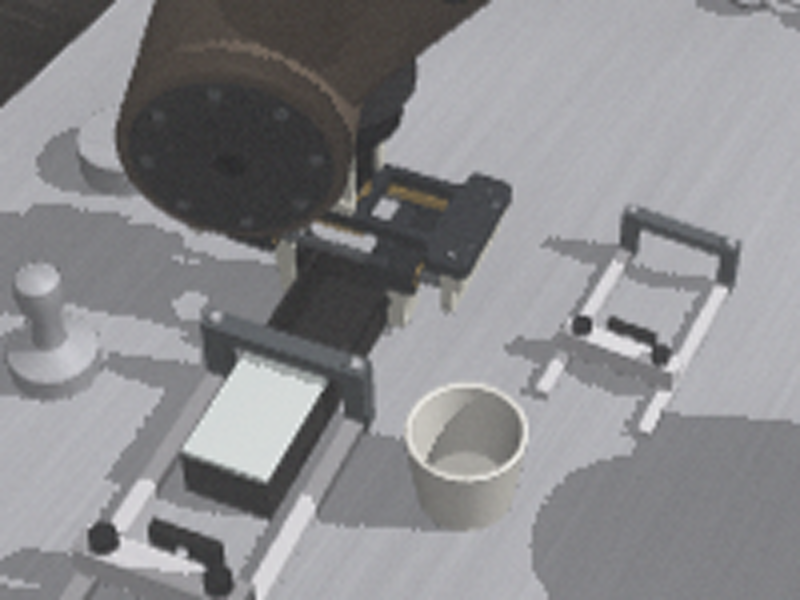

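The lid is fully through under the bar, about 2 mm off centre, with the nose at gauge x of about 87 mm. The pad is still ahead. I'll approach in finer steps against a drag baseline of about 5 N.

Emit:
{"op": "arm_command", "data": {
  "targets": [
    [[0,0,0],[-0.5,4,0],0.6],
    [[0,0,0],[-0.5,4,0],0.6],
    [[0,0,0],[-0.3,3,0],0.6],
    [[0,0,0],[-0.2,2,0],0.6]
  ]
}}

```text
t: 12.4
eef_pos: [0.5784, 0.0624, 0.184]
ee_rot: [3.141, -0.0, -1.454]
force: [1.1, -5.9, 6.1]
width: 0.0556
```

Emit:
{"op": "arm_command", "data": {
  "targets": [
    [[0,0,0],[-0.2,2,0],0.6],
    [[0,0,0],[-0.2,2,0],0.6]
  ]
}}

```text
t: 12.6
eef_pos: [0.578, 0.0663, 0.184]
ee_rot: [3.141, -0.0, -1.454]
force: [0.6, -7.0, 5.8]
width: 0.0559
```

Emit:
{"op": "arm_command", "data": {
  "targets": [
    [[0,0,0],[-0.2,2,0],0.6],
    [[0,0,0],[-0.2,2,0],0.6]
  ]
}}

```text
t: 12.8
eef_pos: [0.5776, 0.0703, 0.184]
ee_rot: [3.141, -0.0, -1.454]
force: [0.8, -6.0, 6.4]
width: 0.0559
```

Emit:
{"op": "arm_command", "data": {
  "targets": [
    [[0,0,0],[-0.2,2,0],0.6],
    [[0,0,0],[-0.2,2,0],0.6]
  ]
}}

```text
t: 13.0
eef_pos: [0.5772, 0.0743, 0.184]
ee_rot: [3.141, -0.0, -1.454]
force: [0.7, -6.1, 7.4]
width: 0.0559
```

Emit:
{"op": "arm_command", "data": {
  "targets": [
    [[0,0,0],[-0.2,2,0],0.6],
    [[0,0,0],[-0.2,2,0.2],0.6]
  ]
}}

```text
t: 13.2
eef_pos: [0.5767, 0.0784, 0.184]
ee_rot: [3.141, -0.0, -1.454]
force: [1.0, -3.8, 4.2]
width: 0.056
```

Emit:
{"op": "arm_command", "data": {
  "targets": [
    [[0,0,0],[-0.2,2,0],0.6]
  ]
}}

```text
t: 13.3
eef_pos: [0.5765, 0.0804, 0.184]
ee_rot: [3.141, -0.0, -1.454]
force: [0.7, -4.9, 5.2]
width: 0.0561
```

Emit:
{"op": "arm_command", "data": {
  "targets": [
    [[0,0,0],[-0.2,2,0],0.6]
  ]
}}

```text
t: 13.4
eef_pos: [0.5764, 0.0824, 0.184]
ee_rot: [3.141, -0.0, -1.454]
force: [2.1, -5.0, 4.3]
width: 0.056
```

Emit:
{"op": "arm_command", "data": {
  "targets": [
    [[0,0,0],[-0.1,1,0],0.6]
  ]
}}

```text
t: 13.5
eef_pos: [0.5763, 0.0834, 0.184]
ee_rot: [3.141, -0.0, -1.454]
force: [1.3, -4.9, 3.9]
width: 0.0556
```

Emit:
{"op": "arm_command", "data": {
  "targets": [
    [[0,0,0],[-0.1,1,0],0.6]
  ]
}}

```text
t: 13.6
eef_pos: [0.5763, 0.0843, 0.184]
ee_rot: [3.141, -0.0, -1.454]
force: [0.4, -4.6, 4.5]
width: 0.056
```

Emit:
{"op": "arm_command", "data": {
  "targets": [
    [[0,0,0],[-0.1,1,0],0.6],
    [[0,0,0],[-0.1,1,0],0.6]
  ]
}}

```text
t: 13.8
eef_pos: [0.5762, 0.0863, 0.184]
ee_rot: [3.141, -0.0, -1.454]
force: [0.9, -5.0, 4.2]
width: 0.056
```

Emit:
{"op": "arm_command", "data": {
  "targets": [
    [[0,0,0],[-0.1,1,0],0.6],
    [[0,0,0],[-0.1,1,0],0.6]
  ]
}}

```text
t: 14.0
eef_pos: [0.576, 0.0883, 0.184]
ee_rot: [3.142, 0.0, -1.454]
force: [0.7, -5.0, 3.9]
width: 0.0562
```

Emit:
{"op": "arm_command", "data": {
  "targets": [
    [[0,0,0],[-0.1,1,0],0.6]
  ]
}}

```text
t: 14.1
eef_pos: [0.5759, 0.0893, 0.184]
ee_rot: [3.142, 0.0, -1.454]
force: [0.8, -4.0, 3.4]
width: 0.0562
```

Emit:
{"op": "arm_command", "data": {
  "targets": [
    [[0,0,0],[-0.1,1,0],0.6]
  ]
}}

```text
t: 14.2
eef_pos: [0.5758, 0.0904, 0.184]
ee_rot: [3.142, 0.0, -1.454]
force: [0.8, -3.1, 3.7]
width: 0.056
```

Run:
```python
from snap import *
print(get_state()['force']); snap(['side'],'5')
from h import *
gx=np.array([-.1167,.9932]);gy=np.array([-.9932,-.1167]);g=np.array([.5715,.134])
for n in ('side',):
    c=load(f"pics/{n}5.npz"); X=cloud(c);p=c[0].astype(int)
    q=(X[...,:2]-g); a=q@gx; b=q@gy
    cv2.imwrite(f"pics/{n}5z.png",cv2.resize(c[0][240:360,190:330,::-1],None,fx=5,fy=5,interpolation=cv2.INTER_CUBIC))
    m=(p.min(-1)>110)&(abs(b)<.04)&(a<.14)&(a>.01)&(X[...,2]>.035)&(X[...,2]<.045)
    m=cv2.morphologyEx(m.astype(np.uint8),cv2.MORPH_OPEN,np.ones((3,3)))>0
    P=ray(np.argwhere(m)[:,::-1],.04,c)[:,:2]-g
    print(n,m.sum(),"lid a",(P@gx).min(),(P@gx).max(),"b",(P@gy).min(),(P@gy).max(),"z",np.median(X[m][:,2]))
```

```text
[ 0.83233309 -3.0622282   3.7037269 ]
side 740 lid a 0.04130844079085543 0.1282660304611343 b -0.027022239177479958 0.02992080823623374 z 0.04057551662153841
```

View pics/side5z.png

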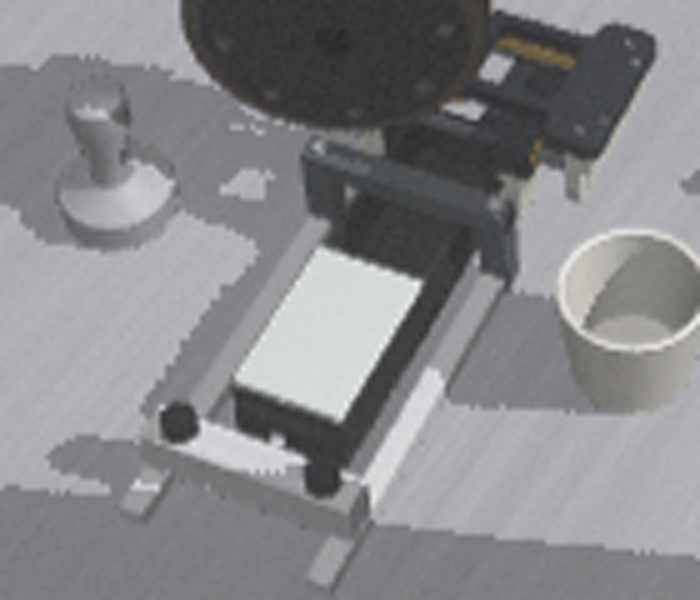

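The insert is following (nose at gauge x of about 128 mm) and is almost at the pad. I'll continue in 1 mm steps.

Emit:
{"op": "arm_command", "data": {
  "targets": [
    [[0,0,0],[-0.1,1,0],0.6]
  ]
}}

```text
t: 14.35
eef_pos: [0.5757, 0.0912, 0.184]
ee_rot: [3.141, -0.0, -1.454]
force: [0.5, -6.1, 2.6]
width: 0.0563
```

Emit:
{"op": "arm_command", "data": {
  "targets": [
    [[0,0,0],[-0.1,1,0],0.6]
  ]
}}

```text
t: 14.45
eef_pos: [0.5756, 0.0919, 0.184]
ee_rot: [3.141, -0.001, -1.454]
force: [1.0, -8.7, 2.6]
width: 0.0558
```

Emit:
{"op": "arm_command", "data": {
  "targets": [
    [[0,0,0],[-0.1,1,0],0.6]
  ]
}}

```text
t: 14.55
eef_pos: [0.5755, 0.0925, 0.184]
ee_rot: [3.141, -0.001, -1.454]
force: [3.8, -12.6, 3.3]
width: 0.0558
```

Contact: the force has risen about 8 N above drag. I'll hold for about a second.

Emit:
{"op": "arm_command", "data": {
  "targets": [
    [[0,0,0],[0,0,0],0.6],
    [[0,0,0],[0,0,0],0.6],
    [[0,0,0],[0,0,0],0.6],
    [[0,0,0],[0,0,0],0.6]
  ]
}}

```text
t: 14.95
eef_pos: [0.5755, 0.0925, 0.184]
ee_rot: [3.141, -0.001, -1.454]
force: [2.0, -8.6, 3.2]
width: 0.0559
```

Emit:
{"op": "arm_command", "data": {
  "targets": [
    [[0,0,0],[0,0,0],0.6],
    [[0,0,0],[0,0,0],0.6],
    [[0,0,0],[0,0,0],0.6],
    [[0,0,0],[0,0,0],0.6],
    [[0,0,0],[0,0,0],0.6],
    [[0,0,0],[0,0,0],0.6]
  ]
}}

```text
t: 15.55
eef_pos: [0.5755, 0.0925, 0.184]
ee_rot: [3.141, -0.001, -1.454]
force: [2.2, -8.0, 3.4]
width: 0.0557
```

Emit:
{"op": "arm_command", "data": {
  "targets": [
    [[0,0,0],[0,0.5,0],0.6],
    [[0,0,0],[0,0,0],0.6],
    [[0,0,0],[0,0,0],0.6],
    [[0,0,0],[0,0,0],0.6],
    [[0,0,0],[0,0,0],0.6],
    [[0,0,0],[0,0,0],0.6],
    [[0,0,0],[0,0,0],0.6],
    [[0,0,0],[0,0,0],0.6]
  ]
}}

```text
t: 16.35
eef_pos: [0.5755, 0.0927, 0.184]
ee_rot: [3.141, -0.001, -1.454]
force: [2.5, -11.4, 3.8]
width: 0.0561
```

Emit:
{"op": "arm_command", "data": {
  "targets": [
    [[0,0,0],[0,0,0],0.5],
    [[0,0,0],[0,0,0],0.35],
    [[0,0,0],[0,0,0],0.2],
    [[0,0,0],[0,0,0],0.1],
    [[0,0,0],[0,0,0],0],
    [[0,0,0],[0,0,0],0],
    [[0,0,0],[0,0,0],0]
  ]
}}

```text
t: 17.05
eef_pos: [0.5755, 0.0939, 0.184]
ee_rot: [3.142, 0.0, -1.454]
force: [-0.2, -0.4, -0.4]
width: 0.0868
```

Emit:
{"op": "arm_command", "data": {
  "targets": [
    [[0,0,0],[0,0,5],0],
    [[0,0,0],[0,0,15],0],
    [[0,0,0],[0,0,25],0],
    [[0,0,0],[0,0,35],0],
    [[0,0,0],[0,-10,40],0],
    [[0,0,0],[0,-30,20],0],
    [[0,0,0],[0,-40,0],0],
    [[0,0,0],[0,-40,0],0]
  ]
}}

```text
t: 17.85
eef_pos: [0.5754, -0.0271, 0.3258]
ee_rot: [-3.139, 0.001, -1.452]
force: [0.3, -1.3, -0.5]
width: 0.087
```

Emit:
{"op": "arm_command", "data": {
  "targets": [
    [[0,0,0],[0,-40,0],0],
    [[0,0,0],[0,-30,0],0],
    [[0,0,0],[0,0,0],0],
    [[0,0,0],[0,0,0],0],
    [[0,0,0],[0,0,0],0]
  ]
}}

```text
t: 18.35
eef_pos: [0.5755, -0.0958, 0.3243]
ee_rot: [-3.141, 0.0, -1.454]
force: [-0.1, -0.3, -0.0]
width: 0.0879
```

Run:
```python
from snap import *
print(get_state()['force']); snap(['side','scene'],'6')
from h import *
gx=np.array([-.1167,.9932]);gy=np.array([-.9932,-.1167]);g=np.array([.5715,.134])
for n in ('side','scene'):
    c=load(f"pics/{n}6.npz"); X=cloud(c);p=c[0].astype(int)
    q=(X[...,:2]-g); a=q@gx; b=q@gy
    m=(p.min(-1)>110)&(abs(b)<.04)&(a<.14)&(a>.01)&(X[...,2]>.035)&(X[...,2]<.045)
    m=cv2.morphologyEx(m.astype(np.uint8),cv2.MORPH_OPEN,np.ones((3,3)))>0
    P=ray(np.argwhere(m)[:,::-1],.04,c)[:,:2]-g; k=X[m]
    co=np.polyfit(a[m],k[:,2],1)
    print(n,m.sum(),"lid a",(P@gx).min(),(P@gx).max(),"b",(P@gy).min(),(P@gy).max(),"z",np.median(k[:,2]),"slope",co[0])
```

```text
[-0.07707281 -0.33329253 -0.0262654 ]
side 734 lid a 0.04130844079085543 0.127589422425376 b -0.02688077062709071 0.030378233809480917 z 0.040513080754707775 slope 0.0006837760223937731
scene 863 lid a 0.04039182363565562 0.12636508286156992 b -0.028147588524078976 0.030021973057118755 z 0.040771958803776376 slope -0.002392807043562809
```

View pics/side6.png

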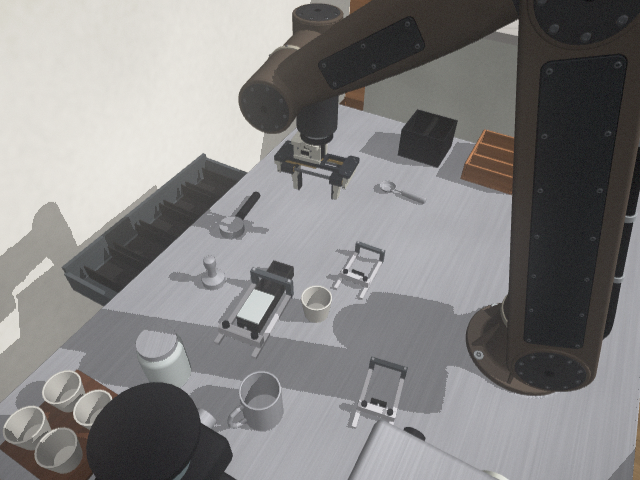

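View pics/scene6.png

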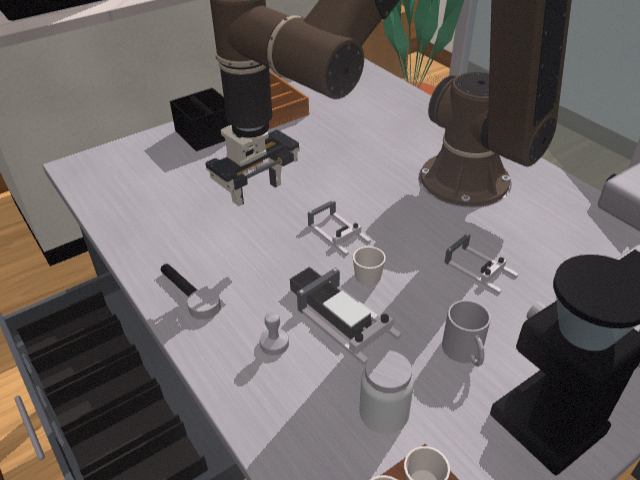

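```bash
python3 -c "
from station import *
print(get_state()['qd'].round(3), get_state()['t']); print(job_done())"
```

```text
[ 0.003  0.003 -0.001  0.001 -0.001  0.001] 18.45
the job is handed in; nothing more can be done
None
```

I pressed the lid shut, slid the insert under the largest bar to the sprung stop, held it there and let go. I then handed the job in at 18.45 s; it reports no verdict.

- **Lid:** it went down from about 8.5 mm proud and stopped solidly at about 12 N. Its top has read about 40.5–41 mm in every view since.
- **Push:** I gripped the tail with 15 N. Sliding the insert cost about 5 N on the wrist, and it didn't catch on the bar. The stop came up with the nose about 128 mm past the bar's middle. I held it for about 1.0 s with 8–9 N on the wrist. I then pressed 0.5 mm further and held about 0.7 s more, ending at 11 N. Allowing for drag, I put the pad force at roughly 4–15 N, well under 20 N. I can't pin it down more closely, because drag hides part of it.
- **Final look:** the lid lies about 41 to 127 mm past the bar's middle, so the insert centre is about 32 mm past. It is 1–2 mm off the middle of the opening, flat and shut. The gripper is clear, and the other things on the cart look unmoved by eye; I didn't re-measure them.
- **One disagreement:** the lid's measured position after release is within 1 mm of where it was just before the stop was felt. The arm had moved about 2.3 mm further in between. Either the pad pushed the insert back on release or it slipped slightly in the fingers.

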